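Unclamp the sample oven, find out whether its lid is caught, and hold the lid open

TASK

Throw the red-handled toggle clamp on the sample oven all the way back off the lid. Then open the lid by its steel bar handle: the twist catch under the black round knob may or may not be holding it and the knob does not show which, so tug the handle to find out. If it is caught, do not force it: about a quarter turn of the knob, either way, frees it (turning one that is free may catch it). Finish still holding the lid by its handle, steady and at least 45 degrees open (it falls shut if let go), with the clamp still back and the things standing around left where they were.

Things in the scene. Friction and masses are not known exactly. Their poses are not given: they have to be found in the camera images.
- oven: Black steel case, fixed to the bench, 200 (x) x 240 (y) x 95 mm high; origin at the centre of its underside. Its x axis points from its front (towards the robot) to its back, where the lid is hinged; y to its left seen from the robot, z up. A grey lid 10 mm thick covers it, top face 105 mm up. Place and yaw vary. 'Oven coordinates' below are in this frame, lid shut.
- lid (a joint): Angle of the lid in rad: 0 shut, grows as the front edge rises, stop at 1.4. About 0.4 kg (varies by a third), no spring: it falls shut when let go; lifting it by the handle takes about 2 to 4 N. While the catch holds, it gives less than 0.03 rad.
- lid_hinge (a point): Point on the lid's hinge line (which runs along the oven's y) at oven coordinates (100, 0, 95) mm.
- handle: Steel bar handle on the front part of the lid, riding with it: a round bar of 10 mm diameter along the oven's y, 70 mm long between two 10 mm posts, its axis 38 mm above the lid's top. Origin at its foot on the lid, midway between the posts: oven coordinates (-65, -50, 105) mm. Axes as the oven's when the lid is shut.
- handle_bar (a point): Middle of the bar, where it is gripped: oven coordinates (-65, -50, 143) mm; it circles lid_hinge with the lid. The bar can turn in the pinch of a gripper that stays upright, stiffly if the grip is strong.
- knob_grip (a point): Middle of the plain round black knob of the twist catch, on the lid: 36 mm diameter, grip surface from 4 to 28 mm above the lid's top, this point 16 mm above it, oven coordinates (-55, 50, 121) mm. The knob turns about the lid's normal, either way, without stops (friction 0.05 N m) and stays where left. Its start angle is random and cannot be seen; see keeper.
- keeper: Fixed steel block hidden inside the oven's front. Under the lid the knob carries a two-ended tongue; an end within about 0.5 rad of the front direction sits under this block and holds the lid. So it holds for 1 rad of turn, is free for the next 2.1 rad, and so on: from any caught angle a turn of 1.2 to 1.9 rad either way frees it; turning a free one may catch it. Over 50 N on it is forcing.
- clamp (a joint): Angle of the toggle clamp in rad: 0 clamped on the lid, grows as it is thrown back, stop at 1.75. It snaps over centre at about 0.88 rad and then goes on to the stop by itself; its spring gives about 0.2 N m at either end (about 4 N at the middle of the grip).
- clamp_pivot (a point): Pivot of the clamp, on the oven's left wall at oven coordinates (30, 135, 125) mm; it turns about a line along the oven's x. Clamped, a steel arm 50 mm long with a red pad at its end lies inwards (-y) over the lid, its top 8 mm above the pivot, and the handle stands straight up. Thrown back, the arm stands up and the handle lies outwards (+y), a little below level.
- clamp_grip (a point): Point on the axis of the clamp's red handle, 60 mm from the pivot: straight above it when clamped. The red grip is a round bar of 18 mm diameter from 25 to 85 mm from the pivot.
- jar: Bystander: glass jar with blue cap, 52 mm diameter, 85 mm high, to the right of the oven. Origin at the centre of its underside.
- fitting: Bystander: turned brass fitting, 30 mm diameter, 45 mm high, to the right of the oven. Origin at the centre of its underside.
- tape: Bystander: blue roll of tape lying flat, 72 mm diameter, 24 mm high, to the left of the oven. Origin at the centre of its underside.
- driver: Bystander: screwdriver lying in front of the oven. Origin on its underside.
- spanner: Bystander: wrench lying on the right of the bench. Origin on its underside.
- beaker: Bystander: glass beaker, 70 mm diameter, 90 mm high, on the left of the bench. Origin at the centre of its underside.
- bottle: Bystander: amber bottle with red cap, 64 mm diameter, 150 mm high, on the left of the bench near the robot. Origin at the centre of its underside.

How it is judged (in metres and radians):
On the way, in this order (a step that is already met when the one before it is completed fails the run):
1. the clamp is thrown back over centre to its stop (above 1.5 rad) while the lid is still shut (value of joint clamp above 1.5 rad and value of joint lid below 0.05 rad), for 0.2 s.
2. the lid is being lifted by its handle, with the clamp back: above 0.3 rad, fingers on the handle (value of joint lid above 0.3 rad and contact force between the fingers and handle above 0.5 N and value of joint clamp above 1.3 rad), for 0.1 s.
At the end, for the whole second after the job is handed in: The lid stands at more than 0.75 rad (43 degrees), still (under 0.1 rad/s), with the gripper's fingers in contact with its handle (over 0.5 N) and nothing else propping the handle; the clamp is back (above 1.3 rad) (value of joint lid above 0.75 rad and contact force between the fingers and handle above 0.5 N and velocity of joint lid between -0.1 and 0.1 rad/s and value of joint clamp above 1.3 rad and contact force between each of jar, fitting, tape, driver, spanner, beaker, bottle and handle below 0.3 N); the arm keeps its last pose, push and grip.
It fails at once if the caught lid is forced: more than 60 N on the keeper (contact force between keeper and anything else above 60 N).
It fails at once if a bystander is moved by more than 30 mm (distance of any of jar, fitting, tape, driver, spanner, beaker, bottle from where it was at the start of the episode above 0.03 m).
It also fails if it takes over 67 s, if anything falls off the work surface, if the arm or the gripper's body presses on something with over 40 N, if the wrist force passes 120 N, or if a joint passes its speed limit or range.

ROBOT

A 6-joint arm with a two-finger parallel gripper is mounted at the origin on the work surface. World frame = base frame: x ahead of the robot, y to its left, z up, the work surface at z = 0. Lengths are in m, angles in degrees, forces in N, time in s.
With the tool pointing down it reaches from about 0.35 to 0.975 m from the base axis. Payload 7.1 kg.
Tool frame: the origin (TCP) lies on the centre line of the jaws, within the pads' length; the fingertips stand ahead of it and the grasp point (between the pads) is the TCP (env.tip_extent is the z of the fingertips in the tool frame, in m); z points along the fingers, y is the line along which they close (so a half turn about z gives the same grasp; the last joint's range is limited). The gripper opens to 88 mm and grips with 3 to 60 N. Pads are 20 mm wide; open, the fingers measure 115 mm over their backs; the gripper's body (75 mm by 178 mm) begins 61 mm behind the grasp point.
Start: joints at [-74.198, 24.242, 93.386, -0, 62.372, -1.089], TCP at [0.182, -0.598, 0.222] pointing down, gripper open.
Joint ranges: [-172.04, 172.04], [-51.8, 120.97], [4.93, 147.93], [-75.15, 255.16], [6.16, 154.13], [-145.62, 145.62]. Speed limits (degrees/s): [136.94, 136.94, 172.46, 180, 180, 180].

INTERFACE

Orientations are given as a 3x3 rotation matrix whose columns are the frame's x, y, z axes.
In Python, from station import read_state, cams, env, models gives the robot as it stands.
- The arm moves only by the shell command python3 -m crank 'ROWS' [FORCE]. ROWS is JSON, a list that holds one entry, the list of rows, each a list of 7 numbers: the shift along the tool's x, y, z normalised to -1 to 1, where 1 is 0.25 m, then the turn, a rotation vector about the tool's x, y, z normalised to -1 to 1, where 1 is pi/2 rad, then the opening, from 0 (shut) to 1 (fully open). In form: [[[x, y, z, wx, wy, wz, claw], ...]]. A call has 1 to 12 rows; each row shifts and turns the commanded pose from where the row before left it, along the tool's axes as they then stand; what a row does not reach is not made up. A row lasts 1/12 s, in which the tool goes at most 41.7 mm and 7.16 degrees, less where a joint would pass 70% of its speed; a pose out of reach is approached as far as the arm can. A call with a number of a shift or a turn outside -1 to 1 is refused whole. A call with a gripper value outside its range is refused whole. The fingers move at their own pace and stop on an object; FORCE is the grip in N (left out, the last holds). Time passes only in rows, so rows that do not move let the fingers close. It gives the time, the measured TCP pose, the force, the opening and the grip force at its end, in the units of the state.
- read_state(): the state, without advancing time (a new reading comes with each control period).
- cams.grab_frame(name): name is "scene" or "top"; returns the picture (384x512x3 uint8, red, green, blue); there is no depth.
- cams.camera_params(name): a dict with "K" (3x3 intrinsics, pixels), "rvec" (rotation vector, rad) and "tvec" (3), from world to camera coordinates, as OpenCV has them. Camera axes: x right, y down, z forward; pixel columns grow to the right and rows downward; lengths in m; the calibration is good to about 2 mm. A picture is of the moment at which its call begins. camera_params takes no time and is no camera call.
- env.hand_in(): hands the job in; it is judged then, once.
Trained networks look in the newest picture that a camera, given by its name, has taken for a name from the list of things; names that differ only in an ending like _2 or _b are one class to them, and where a whole thing is asked for, a point or a joint stands for the part that bears it (a point fixed in the world has none). Each returns a list of dicts, best first, with "confidence" (0 to 1); they miss things now and then, are a little off and sometimes report something else, mostly with a low value. They report only what shows in the picture. A call takes as long as a camera call.
- models.find_in(camera, name): "position" ([x, y, z] in m, in world coordinates, good to about 4 mm: the middle of the surface that is visible of it).
- models.trace(camera, name): "region" (384x512 bool, what is visible of it).
The state is a dict: "t": time; "joint_positions": joint angles; "dq": joint speeds; "effort": joint torques, N m; "position": TCP position; "tool_rot": TCP orientation; "ft_force": force on the tool from outside, world axes, zero at the start; "torque": the same for the moment, N m; "width": opening from 0.0 (shut) to 1.0 (fully open); "grasp_force": force on a finger pad.
Only numpy, scipy, OpenCV 4.12 (cv2) and the standard library are available. Lean on these libraries where they do the work, as an engineer would, in place of code of your own. Each camera call takes 0.05 s, during which the arm holds its last target. There are 200 camera calls.

## Working session

There is one attempt and no reset: what is moved stays moved. The work goes in short steps, Python scripts to look and compute and a shell command to move; the robot and the scene stay as the last step left them, time stands still between calls to the robot, and variables do not carry over. Pictures are saved under pics/ and viewed, at most 10 in all, crops included, and the job is handed in when it is done.

```bash
ls; mkdir -p pics; python3 - <<'E'
from station import read_state,cams,env,models
import cv2,numpy as np
print(env.tip_extent)
for c in ("scene","top"):
    im=cams.grab_frame(c); cv2.imwrite(f"pics/{c}0.png",im[:,:,::-1])
    p=cams.camera_params(c); R=cv2.Rodrigues(p["rvec"])[0]; print(c,p["K"][0][0],-R.T@np.array(p["tvec"]).ravel(),R[2])
    for n in ("oven","handle","handle_bar","knob_grip","clamp_grip","clamp_pivot","clamp","lid","jar","fitting","tape","driver","beaker","bottle","spanner"):
        r=models.find_in(c,n); print(n,[(np.round(d["position"],3).tolist(),round(d["confidence"],2)) for d in r[:2]])
s=read_state(); print(s)
E
```

```text
pics
0.019
scene 481.2165959351648 [ 1.34744594 -0.17431516  1.25556913] [-0.57991719  0.10985418 -0.80723486]
oven [([0.592, 0.04, 0.104], 0.56)]
handle [([0.526, -0.023, 0.141], 0.58)]
handle_bar [([0.524, -0.021, 0.145], 0.53), ([0.686, -0.157, 0.068], 0.44)]
knob_grip [([0.579, 0.036, 0.107], 0.93)]
clamp_grip [([0.568, 0.168, 0.131], 0.51)]
clamp_pivot [([0.594, 0.037, 0.103], 0.68)]
clamp [([0.567, 0.172, 0.132], 0.72)]
lid [([0.578, 0.038, 0.109], 0.55)]
jar [([0.689, -0.156, 0.068], 0.82)]
fitting []
tape [([0.445, 0.234, 0.019], 0.72)]
driver [([0.433, -0.091, 0.029], 0.56)]
beaker [([0.508, 0.464, 0.065], 0.98)]
bottle [([0.688, -0.158, 0.068], 0.29)]
spanner [([0.575, -0.452, 0.009], 0.82)]
top 390.56539285413686 [ 2.59750695e-01 -1.25476681e-03  1.40561185e+00] [ 0.18442459  0.00318777 -0.9828415 ]
oven [([0.556, 0.036, 0.106], 0.85)]
handle [([0.521, -0.028, 0.146], 0.53), ([0.56, 0.039, 0.106], 0.36)]
handle_bar [([0.521, -0.03, 0.145], 0.49)]
knob_grip [([0.557, 0.04, 0.107], 0.81)]
clamp_grip [([0.319, 0.35, 0.105], 0.73)]
clamp_pivot [([0.548, 0.044, 0.106], 0.65), (
[... 575 characters left out ...]
     6.23724386e+01, -1.08826585e+00]), 'dq': array([ 0.13817282, -0.03138372, -0.01716734, -0.01078081, -0.00719418,
       -0.00510289]), 'effort': array([-1.41256285e-03, -5.44573045e+01, -2.74038684e+01,  6.43243943e-02,
        1.69055548e-02, -1.04243099e-05]), 'position': array([ 0.18161519, -0.59801535,  0.22157156]), 'tool_rot': array([[ 9.56861299e-01,  2.90545099e-01, -3.73925469e-06],
       [ 2.90545099e-01, -9.56861299e-01,  1.47061051e-05],
       [ 6.94838666e-07, -1.51581250e-05, -1.00000000e+00]]), 'ft_force': array([ 0.94848678, -0.29189722, -0.19743365]), 'torque': array([-2.60681296e-02,  5.31127820e-05, -2.58569559e-02]), 'grasp_force': 0.0, 'width': 1.0032800136590572}
```

View both.

View pics/scene0.png

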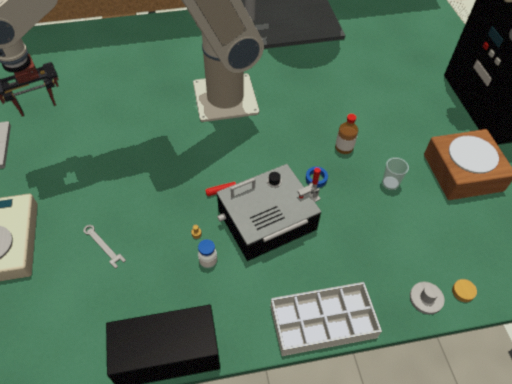

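View pics/top0.png

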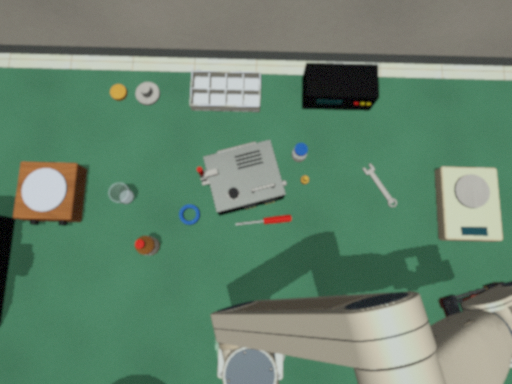

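```bash
cat > h.py <<'E'
import numpy as np,cv2
from station import read_state,cams,env,models
def P(c):
    p=cams.camera_params(c); return np.array(p["K"]),cv2.Rodrigues(np.array(p["rvec"]))[0],np.array(p["tvec"]).ravel()
def ray(c,uv):
    K,R,t=P(c); d=R.T@np.linalg.solve(K,[uv[0],uv[1],1]); return -R.T@t,d
def onz(c,uv,z):
    o,d=ray(c,uv); return o+d*(z-o[2])/d[2]
def tri(a,b):
    o1,d1=ray("scene",a);o2,d2=ray("top",b)
    s=np.linalg.lstsq(np.c_[d1,-d2],o2-o1,rcond=None)[0]
    p,q=o1+s[0]*d1,o2+s[1]*d2; return (p+q)/2,np.linalg.norm(p-q)
def proj(c,X):
    K,R,t=P(c); q=(np.atleast_2d(X)@R.T+t)@K.T; return q[:,:2]/q[:,2:]
E
python3 - <<'E'
from h import *
for c,(u,v,w,h) in {"scene":(200,150,140,110),"top":(180,120,120,100)}.items():
    im=cv2.imread(f"pics/{c}0.png")[v:v+h,u:u+w]
    cv2.imwrite(f"pics/{c}c.png",cv2.resize(im,None,fx=5.5,fy=5.4,interpolation=cv2.INTER_CUBIC))
    for n in ("lid","handle","clamp"):
        r=models.trace(c,n)
        for d in r[:1]:
            m=d["region"].astype(np.uint8); k=cv2.findContours(m,0,2)[0]; k=max(k,key=cv2.contourArea)
            print(c,n,d["confidence"],m.sum(),cv2.minAreaRect(k),[onz(c,p,.105)[:2].round(3).tolist() for p in cv2.boxPoints(cv2.minAreaRect(k))])
E
```

```text
scene lid 0.97 4589 ((268.60345458984375, 202.74139404296875), (60.66358184814453, 86.92487335205078), 66.80140686035156) [[0.508, -0.104], [0.423, 0.161], [0.638, 0.177], [0.706, -0.068]]
scene handle 0.54 157 ((242.8189697265625, 187.07760620117188), (10.504514694213867, 28.75611114501953), 66.80140686035156) [[0.499, -0.07], [0.471, 0.016], [0.509, 0.021], [0.536, -0.064]]
scene clamp 0.65 234 ((311.2173767089844, 184.3084716796875), (12.91629695892334, 33.78691101074219), 37.30394744873047) [[0.557, 0.125], [0.47, 0.211], [0.505, 0.234], [0.59, 0.147]]
top lid 0.81 3878 ((243.8942108154297, 175.72824096679688), (57.78084945678711, 70.66397857666016), 75.0685806274414) [[0.625, 0.185], [0.698, -0.049], [0.502, -0.104], [0.433, 0.125]]
top handle 0.39 92 ((262.9028625488281, 188.13082885742188), (4.886270999908447, 23.566078186035156), 75.25643920898438) [[0.518, 0.014], [0.541, -0.063], [0.525, -0.067], [0.502, 0.009]]
```

View pics/scenec.png

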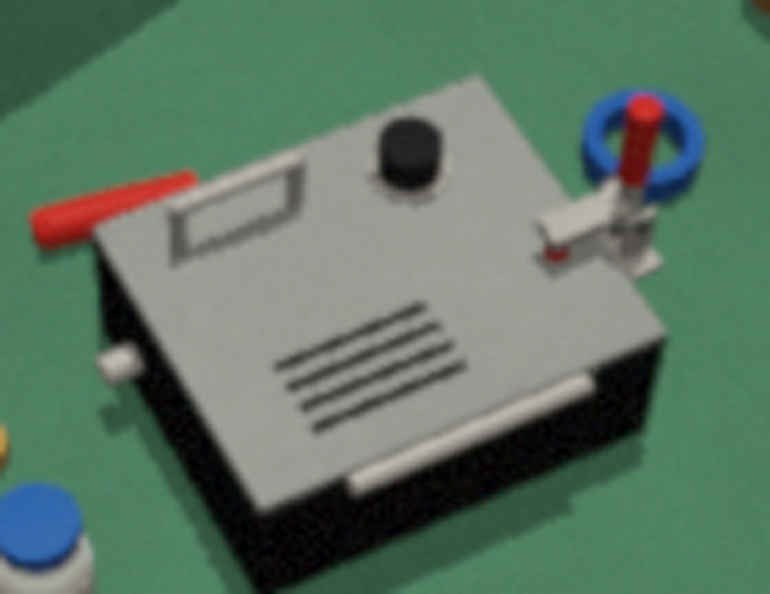

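View pics/topc.png

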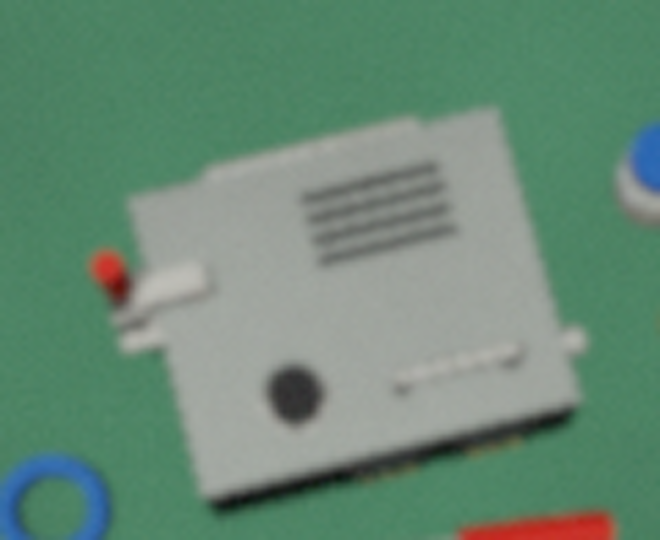

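```bash
python3 - <<'E'
from h import *
from scipy.optimize import least_squares
M=np.array([[-100,120,105],[-100,-120,105],[100,-120,105],[100,120,105],[-65,-15,143],[-65,-85,143],[-55,50,133],[30,135,210]])/1e3
S=np.array([[480,75],[97,228],[262,512],[663,332],[303,157],[172,212],[411,133],[645,105]])/[5.5,5.4]+[200,150]-.4
T=np.array([[212,495],[580,405],[497,107],[130,198],[397,382],[520,350],[296,395],[108,266]])/[5.5,5.4]+[180,120]-.4
for n,a,b,m in zip("FL FR BR BL bL bR knob clamp".split(),S,T,M): print(n,tri(a,b)[0].round(3),round(tri(a,b)[1],4),m[2])
def W(p): c,s=np.cos(p[2]),np.sin(p[2]); return M@np.array([[c,s,0],[-s,c,0],[0,0,1]])+[p[0],p[1],p[3]]
f=lambda p:np.r_[(proj("scene",W(p))-S).ravel(),(proj("top",W(p))-T).ravel()]
r=least_squares(f,[.57,.04,.25,0],loss="soft_l1"); print(r.x,np.degrees(r.x[2]),f(r.x).reshape(2,-1,2).round(1).tolist())
p=r.x;c,s=np.cos(p[2]),np.sin(p[2])
for n,v in dict(bar=(-65,-50,143),knob=(-55,50,121),grip=(30,135,185),piv=(30,135,125),hinge=(100,0,95)).items():
    v=np.array(v)/1e3; print(n,np.round([p[0]+c*v[0]-s*v[1],p[1]+s*v[0]+c*v[1],v[2]+p[3]],4))
E
```

```text
FL [0.439 0.124 0.104] 0.004 0.105
FR [ 0.503 -0.102  0.098] 0.0007 0.105
BR [ 0.696 -0.048  0.1  ] 0.0004 0.105
BL [0.628 0.181 0.103] 0.003 0.105
bL [0.506 0.01  0.14 ] 0.0002 0.143
bR [ 0.528 -0.064  0.138] 0.0012 0.143
knob [0.497 0.071 0.136] 0.0003 0.133
clamp [0.557 0.177 0.209] 0.0015 0.21
[ 0.56586938  0.03909152  0.28557133 -0.00309661] 16.36203215539424 [[[-0.2, -0.3], [-0.8, -0.3], [-0.1, -0.5], [1.1, -0.1], [-1.2, 0.7], [1.1, -0.8], [0.1, 1.7], [0.3, 0.4]], [[-1.2, 0.7], [0.5, -0.5], [0.2, 0.1], [-0.1, 0.2], [1.3, -0.5], [-0.6, 0.2], [-0.0, -0.3], [0.2, 0.3]]]
bar [ 0.5176 -0.0272  0.1399]
knob [0.499  0.0716 0.1179]
grip [0.5566 0.1771 0.1819]
piv [0.5566 0.1771 0.1219]
hinge [0.6618 0.0673 0.0919]
```

```bash
python3 -m crank '[[[0,0,-0.05,0,0,-0.0796,0],[0,0,-0.05,0,0,-0.0796,0],[0,0,-0.05,0,0,-0.0796,0],[0,0,-0.05,0,0,-0.0796,0],[0,0,-0.05,0,0,-0.0796,0],[0,0,-0.05,0,0,-0.0796,0],[0,0,0,0,0,-0.0796,0],[0,0,0,0,0,-0.0796,0],[0,0,0,0,0,-0.0796,0],[0,0,0,0,0,-0.0796,0],[0,0,0,0,0,-0.0796,0],[0,0,0,0,0,-0.0796,0]]]'
cat >> h.py <<'E'
ex=np.array([.9595,.2817,0]);ey=np.array([-.2817,.9595,0]);O=np.array([.5659,.0391,0])
def o2w(v): v=np.array(v)/1e3; return O+ex*v[0]+ey*v[1]+[0,0,v[2]]
def go(v):
    s=read_state(); R=s["tool_rot"]; p=s["position"]; w=p-O
    print("t",round(s["t"],2),"oven mm",np.round([w@ex*1e3,w@ey*1e3,p[2]*1e3],1),"F oven",np.round([s["ft_force"]@ex,s["ft_force"]@ey,s["ft_force"][2]],1),"w",round(s["width"],3),"g",round(s["grasp_force"],1),"q1,6",s["joint_positions"][[0,5]].round(1))
    D=np.c_[ey,ex,[0,0,-1]]
    print("shift units",(R.T@(o2w(v)-p)/.25).round(4),"turn units",(cv2.Rodrigues(R.T@D)[0].ravel()/(np.pi/2)).round(4))
E
python3 -c "
from h import *
go([30,95,300])"
```

```text
t: 2.9
position: [0.1816, -0.598, 0.2966]
tool_rot: [[-0.228, 0.974, 0.0], [0.974, 0.228, -0.0], [-0.0, 0.0, -1.0]]
ft_force: [0.0, 1.1, 0.2]
width: 0.127
grasp_force: 0.0
t 2.9 oven mm [-548.2 -503.   296.6] F oven [0.3 1.  0.2] w 0.127 g 0.0 q1,6 [-74.2 -87.4]
shift units [ 2.5165  2.1769 -0.0135] turn units [ 0.      0.     -0.0353]
```

```bash
python3 -m crank '[[[0,0,0,0,0,-0.0353,0],[0.12,0.1,0,0,0,0,0],[0.12,0.1,0,0,0,0,0],[0.12,0.1,0,0,0,0,0],[0.12,0.1,0,0,0,0,0],[0.12,0.1,0,0,0,0,0],[0.12,0.1,0,0,0,0,0],[0.12,0.1,0,0,0,0,0],[0.12,0.1,0,0,0,0,0],[0.12,0.1,0,0,0,0,0],[0.12,0.1,0,0,0,0,0],[0.12,0.1,0,0,0,0,0]]]'
python3 -c "
from h import *
go([30,95,300])"
```

```text
t: 3.9
position: [0.3552, -0.2033, 0.2969]
tool_rot: [[-0.275, 0.961, 0.001], [0.961, 0.275, -0.0], [-0.001, 0.001, -1.0]]
ft_force: [0.7, -1.2, 0.0]
width: 0.004
grasp_force: 0.0
t 3.9 oven mm [-270.4 -173.2  296.9] F oven [ 0.3 -1.3  0. ] w 0.004 g 0.0 q1,6 [-31.4 -47.4]
shift units [ 1.0807  1.1946 -0.0123] turn units [ 0.0004  0.0005 -0.0042]
```

```bash
python3 -m crank '[[[0.108,0.119,0,0,0,-0.004,0],[0.108,0.119,0,0,0,0,0],[0.108,0.119,0,0,0,0,0],[0.108,0.119,0,0,0,0,0],[0.108,0.119,0,0,0,0,0],[0.108,0.119,0,0,0,0,0],[0.108,0.119,0,0,0,0,0],[0.108,0.119,0,0,0,0,0],[0.108,0.119,0,0,0,0,0],[0.1,0.11,0,0,0,0,0],[0,0,0,0,0,0,0],[0,0,0,0,0,0,0]]]'
python3 -c "
from h import *
go([30,95,184])
im=cams.grab_frame('scene')
print(proj('scene',o2w([30,135,185])))
cv2.imwrite('pics/s1.png',cv2.resize(im[120:270,180:360,::-1],None,fx=4,fy=4,interpolation=2))"
```

```text
t: 4.9
position: [0.5632, 0.1368, 0.2961]
tool_rot: [[-0.285, 0.959, -0.001], [0.959, 0.285, -0.0], [-0.0, -0.001, -1.0]]
ft_force: [-0.5, -0.9, 0.3]
width: 0.004
grasp_force: 0.0
t 4.9 oven mm [ 24.9  94.5 296.1] F oven [-0.7 -0.7  0.3] w 0.004 g 0.0 q1,6 [12.5 -4.1]
shift units [0.0021 0.0205 0.4483] turn units [-0.0004  0.      0.0019]
[[316.23023472 174.32325149]]
```

```bash
python3 -m crank '[[[0,0.02,0.14,0,0,0,0],[0,0,0.14,0,0,0,0],[0,0,0.14,0,0,0,0],[0,0,0.028,0,0,0,0],[0.05,0,0,0,0,0,0],[0.05,0,0,0,0,0,0],[0.05,0,0,0,0,0,0],[0.05,0,0,0,0,0,0],[0.05,0,0,0,0,0,0],[0.05,0,0,0,0,0,0],[0.05,0,0,0,0,0,0],[0,0,0,0,0,0,0]]]'
python3 -c "
from h import *
go([30,95,184])
im=cams.grab_frame('scene')
cv2.imwrite('pics/s2.png',cv2.resize(im[120:270,180:360,::-1],None,fx=4,fy=4,interpolation=2))"
```

```text
t: 5.95
position: [0.5429, 0.2236, 0.1863]
tool_rot: [[-0.284, 0.959, 0.002], [0.959, 0.284, 0.002], [0.001, 0.003, -1.0]]
ft_force: [0.3, 0.5, 0.1]
width: 0.007
grasp_force: 0.0
t 5.95 oven mm [ 29.9 183.5 186.3] F oven [0.4 0.4 0.1] w 0.007 g 0.0 q1,6 [21.2  4.7]
shift units [-0.354  -0.0005  0.0086] turn units [ 0.0018 -0.0009  0.0012]
```

View pics/s2.png

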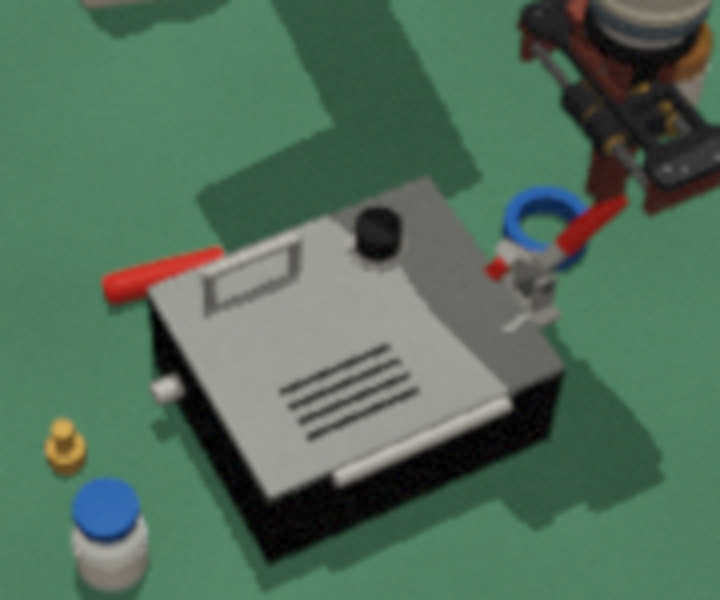

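```bash
python3 -m crank '[[[0,0,-0.14,0,0,0,0],[0,0,-0.14,0,0,0,0],[0,0,-0.1,0,0,0,1],[-0.13,-0.054,0,0,0,0,1],[-0.13,-0.054,0,0,0,0,1],[-0.13,-0.054,0,0,0,0,1],[-0.13,-0.054,0,0,0,0,1],[-0.13,-0.054,0,0,0,0,1],[-0.13,-0.054,0,0,0,0,1],[-0.13,-0.054,0,0,0,0,1],[0,0,0,0,0,0,1],[0,0,0,0,0,0,1]]]'
python3 -c "
from h import *
go([-65,-50,143])
im=cams.grab_frame('scene')
for a in (1,1.3,1.5,1.75): print(a,(proj('scene',o2w([30,135+85*np.sin(a),125+85*np.cos(a)]))-[180,120])*4)
cv2.imwrite('pics/s3.png',cv2.resize(im[120:270,180:360,::-1],None,fx=4,fy=4,interpolation=2))"
```

```text
t: 7.0
position: [0.5163, -0.0258, 0.28]
tool_rot: [[-0.278, 0.96, 0.001], [0.96, 0.278, 0.0], [0.0, 0.001, -1.0]]
ft_force: [0.3, 0.5, -0.9]
width: 0.725
grasp_force: 0.0
t 7.0 oven mm [-65.9 -48.3 280. ] F oven [ 0.4  0.4 -0.9] w 0.725 g 0.0 q1,6 [ -4.2 -20.4]
shift units [-0.0069  0.0031  0.5481] turn units [ 0.0005 -0.0001 -0.0022]
1 [[626.87363113 194.09164863]]
1.3 [[633.91629404 208.9406631 ]]
1.5 [[633.66198421 221.58458265]]
1.75 [[627.97888564 239.52227984]]
```

View pics/s3.png

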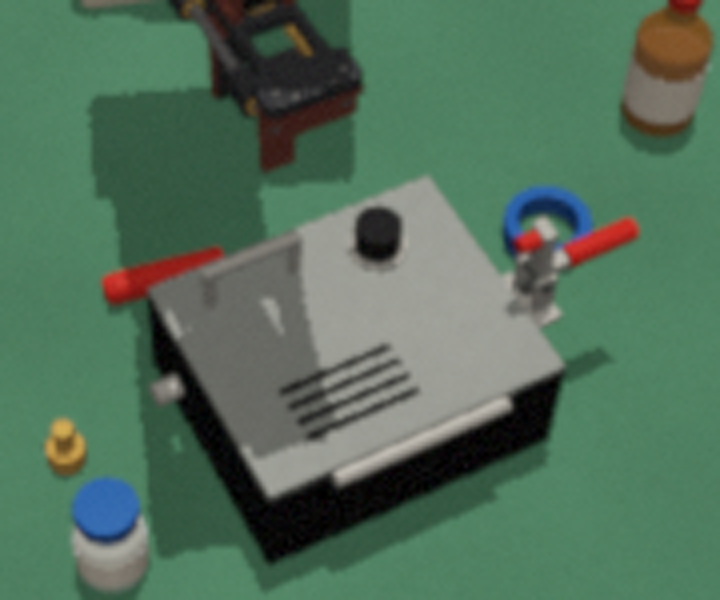

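```bash
python3 -m crank '[[[-0.007,0.003,0.14,0,0,-0.002,1],[0,0,0.14,0,0,0,1],[0,0,0.14,0,0,0,1],[0,0,0.08,0,0,0,1],[0,0,0.05,0,0,0,1],[0,0,0,0,0,0,1],[0,0,0,0,0,0,0],[0,0,0,0,0,0,0],[0,0,0,0,0,0,0],[0,0,0,0,0,0,0],[0,0,0,0,0,0,0],[0,0,0,0,0,0,0]]]' 25
python3 -c "
from h import *
go([-65,-50,143])"
```

```text
t: 8.05
position: [0.518, -0.0258, 0.1427]
tool_rot: [[-0.285, 0.959, 0.001], [0.959, 0.285, -0.0], [-0.0, 0.001, -1.0]]
ft_force: [-0.1, 0.6, 1.1]
width: 0.583
grasp_force: 0.0
t 8.05 oven mm [-64.2 -48.8 142.7] F oven [0.1 0.6 1.1] w 0.583 g 0.0 q1,6 [ -4.2 -20.7]
shift units [-0.0049 -0.0032 -0.0011] turn units [0.0007 0.0003 0.0021]
```

```bash
python3 -m crank '[[[0,0,0,0,0,0,0],[0,0,0,0,0,0,0],[0,0,0,0,0,0,0],[0,0,0,0,0,0,0],[0,0,0,0,0,0,0],[0,0,0,0,0,0,0],[0,0,0,0,0,0,0],[0,0,0,0,0,0,0]]]' 25
python3 -c "
from h import *
go([-65,-50,143])"
```

```text
t: 8.72
position: [0.518, -0.0257, 0.1421]
tool_rot: [[-0.285, 0.959, 0.001], [0.959, 0.285, 0.0], [-0.0, 0.001, -1.0]]
ft_force: [1.4, 0.7, -1.2]
width: 0.103
grasp_force: 25.0
t 8.72 oven mm [-64.2 -48.7 142.1] F oven [ 1.6  0.3 -1.2] w 0.103 g 25.0 q1,6 [ -4.2 -20.7]
shift units [-0.0053 -0.0032 -0.0035] turn units [0.0004 0.     0.002 ]
```

```bash
for i in 1; do python3 -m crank '[[[0,0,-0.008,0,0,0,0],[0,0,-0.008,0,0,0,0],[0,0,0,0,0,0,0],[0,0,0,0,0,0,0]]]'; done
python3 -c "
from h import *
go([-65,-50,143])"
```

```text
t: 9.05
position: [0.5192, -0.0253, 0.1464]
tool_rot: [[-0.285, 0.959, 0.003], [0.959, 0.285, 0.001], [-0.0, 0.003, -1.0]]
ft_force: [5.8, 2.6, -5.3]
width: 0.099
grasp_force: 25.0
t 9.05 oven mm [-62.9 -48.7 146.4] F oven [ 6.3  0.9 -5.3] w 0.099 g 25.0 q1,6 [ -4.1 -20.7]
shift units [-0.0052 -0.0083  0.0137] turn units [0.0021 0.0002 0.002 ]
```

```bash
python3 -m crank '[[[0,0.004,-0.008,0,0,0,0],[0,0.004,-0.006,0,0,0,0],[0,0,0,0,0,0,0],[0,0,0,0,0,0,0]]]'
python3 -c "
from h import *
go([-65,-50,143])"
```

```text
t: 9.38
position: [0.5203, -0.025, 0.1496]
tool_rot: [[-0.285, 0.959, 0.001], [0.959, 0.285, 0.0], [-0.0, 0.001, -1.0]]
ft_force: [5.1, 2.1, -4.1]
width: 0.103
grasp_force: 25.0
t 9.38 oven mm [-61.9 -48.7 149.6] F oven [ 5.4  0.6 -4.1] w 0.103 g 25.0 q1,6 [ -4.1 -20.6]
shift units [-0.0052 -0.0126  0.0265] turn units [0.0009 0.0001 0.0021]
```

```bash
python3 -m crank '[[[0,0.005,-0.012,0,0,0,0],[0,0.005,-0.012,0,0,0,0],[0,0.005,-0.012,0,0,0,0],[0,0,0,0,0,0,0]]]'
python3 -c "
from h import *
go([-65,-50,143])
# path of bar in tool-y/tool-z units relative, from measured radius, per theta
th=np.linspace(0,1.0,21); x=-165*np.cos(th)+48*np.sin(th); z=165*np.sin(th)+48*np.cos(th)
print(np.c_[th,x+100,z+95][::2].round(1).tolist())
print(np.c_[np.diff(x)/250,-np.diff(z)/250].round(3).tolist())"
```

```text
t: 9.72
position: [0.5235, -0.0241, 0.159]
tool_rot: [[-0.285, 0.959, 0.0], [0.959, 0.285, -0.0], [-0.0, 0.0, -1.0]]
ft_force: [4.0, 1.3, -5.5]
width: 0.1
grasp_force: 24.9
t 9.72 oven mm [-58.5 -48.7 159. ] F oven [ 4.2  0.1 -5.5] w 0.1 g 24.9 q1,6 [ -3.9 -20.5]
shift units [-0.0051 -0.0261  0.0641] turn units [0.0003 0.0001 0.0021]
[[0.0, -65.0, 143.0], [0.1, -59.4, 159.2], [0.2, -52.2, 174.8], [0.3, -43.4, 189.6], [0.4, -33.3, 203.5], [0.5, -21.8, 216.2], [0.6, -9.1, 227.8], [0.7, 4.7, 238.0], [0.8, 19.5, 246.8], [0.9, 35.0, 254.1], [1.0, 51.2, 259.8]]
[[0.01, -0.033], [0.012, -0.032], [0.014, -0.032], [0.015, -0.031], [0.017, -0.03], [0.018, -0.029], [0.02, -0.028], [0.021, -0.027], [0.022, -0.026], [0.024, -0.025], [0.025, -0.024], [0.026, -0.022], [0.027, -0.021], [0.028, -0.02], [0.029, -0.018], [0.03, -0.017], [0.031, -0.015], [0.031, -0.014], [0.032, -0.012], [0.033, -0.011]]
```

The lid rises freely on about 5 N, so the catch is not holding. I'll keep following the arc.

```bash
python3 -m crank '[[[0,0.007,-0.016,0,0,0,0],[0,0.007,-0.016,0,0,0,0],[0,0.0075,-0.0155,0,0,0,0],[0,0.0075,-0.0155,0,0,0,0],[0,0.0085,-0.015,0,0,0,0],[0,0.0085,-0.015,0,0,0,0],[0,0.009,-0.0145,0,0,0,0],[0,0.009,-0.0145,0,0,0,0],[0,0.01,-0.014,0,0,0,0],[0,0.01,-0.014,0,0,0,0],[0,0,0,0,0,0,0],[0,0,0,0,0,0,0]]]'
python3 -c "
from h import *
go([-21.8,-48.7,216.2])"
```

```text
t: 10.72
position: [0.5427, -0.0184, 0.1962]
tool_rot: [[-0.285, 0.959, -0.001], [0.959, 0.285, -0.0], [-0.0, -0.001, -1.0]]
ft_force: [-3.9, -2.7, 0.3]
width: 0.089
grasp_force: 23.6
t 10.72 oven mm [-38.5 -48.6 196.2] F oven [-4.5 -1.4  0.3] w 0.089 g 23.6 q1,6 [ -3.2 -19.7]
shift units [-0.0006  0.0666 -0.0801] turn units [-0.0009  0.      0.0022]
```

```bash
python3 -m crank '[[[0,0.01,-0.0135,0,0,0,0],[0,0.01,-0.0135,0,0,0,0],[0,0.0105,-0.013,0,0,0,0],[0,0.0105,-0.013,0,0,0,0],[0,0.011,-0.0125,0,0,0,0],[0,0.011,-0.0125,0,0,0,0],[0,0.012,-0.012,0,0,0,0],[0,0.012,-0.012,0,0,0,0],[0,0.0125,-0.0115,0,0,0,0],[0,0.0125,-0.0115,0,0,0,0],[0,0,0,0,0,0,0],[0,0,0,0,0,0,0]]]'
python3 -c "
from h import *
go([-9.1,-48.7,227.8])
im=cams.grab_frame('scene')
cv2.imwrite('pics/s4.png',cv2.resize(im[110:260,180:360,::-1],None,fx=4,fy=4,interpolation=2))"
```

```text
t: 11.72
position: [0.5691, -0.0102, 0.2283]
tool_rot: [[-0.285, 0.959, -0.002], [0.959, 0.285, -0.0], [0.001, -0.002, -1.0]]
ft_force: [-1.1, 0.5, -0.0]
width: 0.012
grasp_force: 0.0
t 11.72 oven mm [-10.8 -48.2 228.3] F oven [-0.9  0.8 -0. ] w 0.012 g 0.0 q1,6 [ -2.2 -18.8]
shift units [-0.0019  0.0067  0.0018] turn units [-0.0015 -0.0004  0.0021]
```

View pics/s4.png

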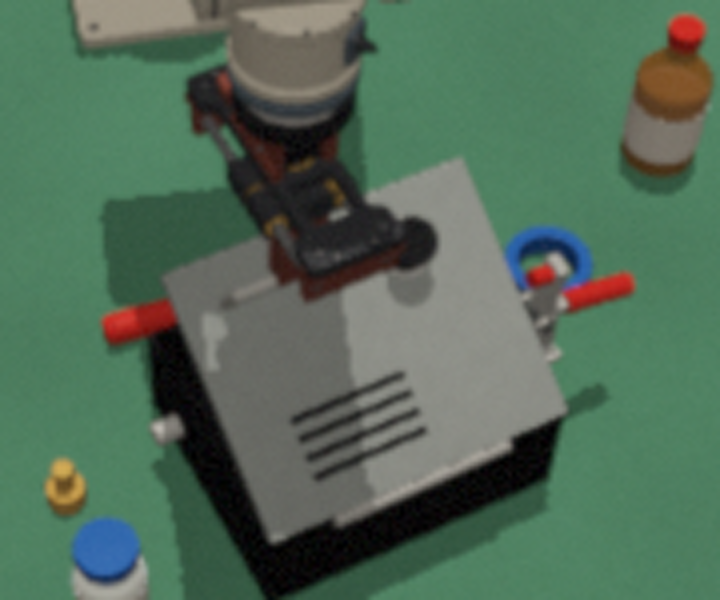

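The picture shows the lid only part open, with its bar at (255,292) clear of the fingers. The clamp is back at (600,292). The bar slipped out because it had to turn in a weak pinch. I'll regrip deeper and harder, and turn the gripper with the lid.

```bash
python3 -m crank '[[[0,0,-0.08,0,0,0,1],[0,-0.07,0,0,0,0,1],[0,-0.07,0,0,0,0,1],[0,-0.07,0,0,0,0,1],[0,0,0,0,0,0,1],[0,0,0,0,0,0,1],[0,0,0,0,0,0,1],[0,0,0,0,0,0,1],[0,0,0,0,0,0,1]]]' 50
python3 -c "
from h import *
go([-65,-50,135])
print(read_state()['joint_positions'].round(1))
im=cams.grab_frame('scene')
cv2.imwrite('pics/s5.png',cv2.resize(im[110:260,180:360,::-1],None,fx=4,fy=4,interpolation=2))"
```

```text
t: 12.52
position: [0.5207, -0.0249, 0.2474]
tool_rot: [[-0.285, 0.959, 0.001], [0.959, 0.285, 0.0], [0.0, 0.001, -1.0]]
ft_force: [0.2, -0.4, 1.3]
width: 0.647
grasp_force: 0.0
t 12.52 oven mm [-61.4 -48.6 247.4] F oven [ 0.1 -0.5  1.3] w 0.647 g 0.0 q1,6 [ -4.1 -20.6]
shift units [-0.0054 -0.0149  0.4494] turn units [ 0.0004 -0.      0.0022]
[ -4.1  13.7 105.1   0.   61.2 -20.6]
```

View pics/s5.png

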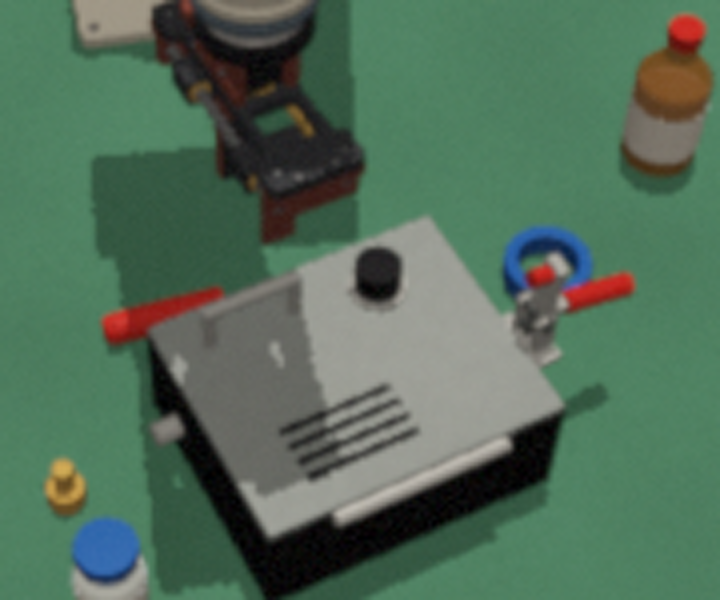

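The lid has fallen shut with the handle in its old place at (250,295) and the clamp still back at (600,292). I'll descend 10 mm deeper than before and regrip.

```bash
python3 -m crank '[[[0,-0.012,0.14,0,0,0,1],[0,0,0.14,0,0,0,1],[0,0,0.1,0,0,0,1],[0,0,0.06,0,0,0,1],[0,0,0.021,0,0,0,1],[0,0,0,0,0,0,0],[0,0,0,0,0,0,0],[0,0,0,0,0,0,0],[0,0,0,0,0,0,0],[0,0,0,0,0,0,0],[0,0,0,0,0,0,0],[0,0,0,0,0,0,0]]]' 55
python3 -m crank '[[[0,0,0,0,0,0,0],[0,0,0,0,0,0,0],[0,0,0,0,0,0,0],[0,0,0,0,0,0,0],[0,0,0,0,0,0,0],[0,0,0,0,0,0,0],[0,0,0,0,0,0,0]]]' 55
python3 -c "
from h import *
go([-65,-50,135])"
```

```text
t: 13.57
position: [0.5172, -0.026, 0.1326]
tool_rot: [[-0.285, 0.959, 0.001], [0.959, 0.285, -0.0], [-0.0, 0.001, -1.0]]
ft_force: [0.1, 0.5, -1.4]
width: 0.507
grasp_force: 0.0
t: 14.15
position: [0.5181, -0.0257, 0.1321]
tool_rot: [[-0.285, 0.959, 0.002], [0.959, 0.285, 0.0], [-0.0, 0.002, -1.0]]
ft_force: [3.8, 2.8, -4.1]
width: 0.1
grasp_force: 55.0
t 14.15 oven mm [-64.2 -48.7 132.1] F oven [ 4.4  1.7 -4.1] w 0.1 g 55.0 q1,6 [ -4.2 -20.7]
shift units [-0.0052 -0.0033 -0.0115] turn units [0.0014 0.0001 0.0019]
```

```bash
python3 -m crank '[[[0,0.0064,-0.0261,0.0255,0,0,0],[0,0.0064,-0.0261,0.0255,0,0,0],[0,0.0064,-0.0261,0.0255,0,0,0],[0,0.0064,-0.0261,0.0255,0,0,0],[0,0.0064,-0.0261,0.0255,0,0,0],[0,0,0,0,0,0,0]]]' 55
cat >> h.py <<'E'
def lid():
    s=read_state(); p=s["position"]; w=p-O; x,z=w@ex*1e3-100,p[2]*1e3-95
    R=s["tool_rot"]; print("tilt",round(float(np.arctan2(-R[:,2]@ex,-R[2,2])),3),"arc ang",round(float(np.arctan2(z,-x)-np.arctan2(37.1,164.2)),3),"rad",round(float(np.hypot(x,z)),1),"vs 168.3; F",np.round(s["ft_force"],1),"w",round(s["width"],3),"g",round(s["grasp_force"],1),s["joint_positions"].round(1),round(s["t"],1))
E
python3 -c "
from h import *
lid()"
```

```text
t: 14.65
position: [0.5283, -0.0227, 0.1643]
tool_rot: [[-0.285, 0.939, -0.191], [0.958, 0.28, -0.057], [-0.0, -0.2, -0.98]]
ft_force: [1.2, 0.1, -4.3]
width: 0.099
grasp_force: 55.0
tilt 0.201 arc ang 0.202 rad 168.4 vs 168.3; F [ 1.2  0.1 -4.3] w 0.099 g 55.0 [ -1.6  25.7 100.8  -4.   64.5 -16.2] 14.7
```

Tracking is exact and the grip is firm. I'll carry on.

```bash
python3 -m crank '[[[0,0.0064,-0.0261,0.0255,0,0,0],[0,0.0064,-0.0261,0.0255,0,0,0],[0,0.0064,-0.0261,0.0255,0,0,0],[0,0.0064,-0.0261,0.0255,0,0,0],[0,0.0064,-0.0261,0.0255,0,0,0],[0,0.0064,-0.0261,0.0255,0,0,0],[0,0.0064,-0.0261,0.0255,0,0,0],[0,0.0064,-0.0261,0.0255,0,0,0],[0,0,0,0,0,0,0]]]' 55
python3 -c "
from h import *
lid()"
```

```text
t: 15.4
position: [0.5554, -0.0147, 0.208]
tool_rot: [[-0.285, 0.83, -0.479], [0.958, 0.247, -0.143], [0.0, -0.499, -0.866]]
ft_force: [-1.2, -1.8, -1.6]
width: 0.096
grasp_force: 55.0
tilt 0.523 arc ang 0.512 rad 168.7 vs 168.3; F [-1.2 -1.8 -1.6] w 0.096 g 55.0 [  1.4  34.2  84.5  -7.5  90.4 -13.2] 15.4
```

```bash
python3 -m crank '[[[0,0.0064,-0.0261,0.0255,0,0,0],[0,0.0064,-0.0261,0.0255,0,0,0],[0,0.0064,-0.0261,0.0255,0,0,0],[0,0.0064,-0.0261,0.0255,0,0,0],[0,0.0064,-0.0261,0.0255,0,0,0],[0,0.0064,-0.0261,0.0255,0,0,0],[0,0.0064,-0.0261,0.0255,0,0,0],[0,0.0064,-0.0261,0.0255,0,0,0],[0,0.0064,-0.0261,0.0255,0,0,0],[0,0.0064,-0.0261,0.0255,0,0,0],[0,0.0064,-0.0261,0.0255,0,0,0],[0,0,0,0,0,0,0]]]' 55
python3 -m crank '[[[0,0,0,0,0,0,0],[0,0,0,0,0,0,0],[0,0,0,0,0,0,0],[0,0,0,0,0,0,0],[0,0,0,0,0,0,0],[0,0,0,0,0,0,0]]]' 55
python3 -c "
from h import *
lid()
im=cams.grab_frame('scene')
cv2.imwrite('pics/s6.png',cv2.resize(im[110:260,180:360,::-1],None,fx=4,fy=4,interpolation=2))"
```

```text
t: 16.4
position: [0.6121, 0.0019, 0.2505]
tool_rot: [[-0.285, 0.544, -0.789], [0.959, 0.162, -0.234], [-0.0, -0.823, -0.568]]
ft_force: [-2.8, -1.9, 6.6]
width: 0.099
grasp_force: 55.0
t: 16.9
position: [0.6127, 0.0021, 0.2508]
tool_rot: [[-0.285, 0.549, -0.786], [0.959, 0.163, -0.234], [-0.001, -0.82, -0.573]]
ft_force: [-1.3, -4.4, 3.3]
width: 0.096
grasp_force: 55.0
tilt 0.961 arc ang 0.951 rad 169.0 vs 168.3; F [-1.3 -4.4  3.3] w 0.096 g 55.0 [  4.2  50.3  60.3 -12.1 123.2 -13.8] 16.9
```

View pics/s6.png

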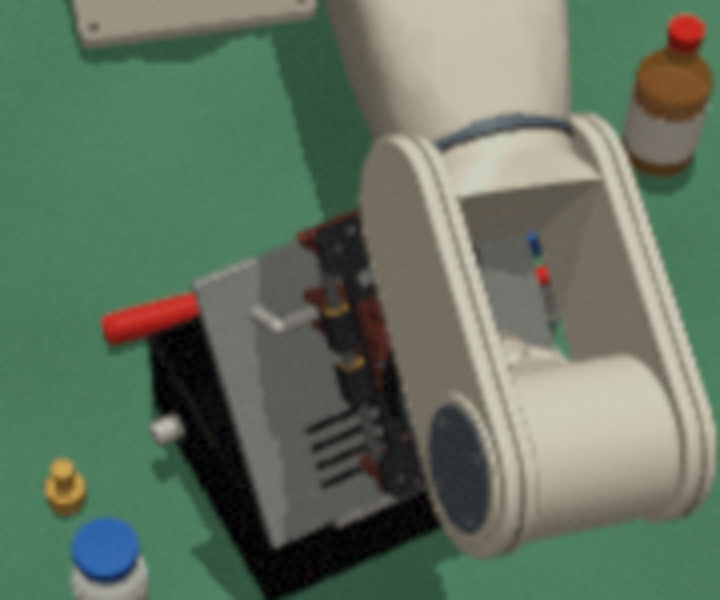

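The fingers hold the bar at (300,315) and the lid stands at about 0.95 rad. The clamp's pad is still back at (543,275), and the jar, fitting, driver and bottle have not moved.

```bash
python3 -c "
from station import env
print(env.hand_in())"
```

```text
the job is handed in; nothing more can be done
None
```

I threw the clamp fully back and handed in with the lid about 54° open, gripped by its handle and steady; the catch was free, though the lid slipped from the first grip and fell shut before I regripped and reopened it.

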